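Draw the stuck pump piston out of its deep bore with the draw hook

ROBOT

A 7-joint arm with a two-finger parallel gripper is mounted at the origin on the work surface. World frame = base frame: x ahead of the robot, y to its left, z up, the work surface at z = 0. Lengths are in m, angles in rad, forces in N, time in s.
With the tool pointing down it reaches from about 0.425 to 0.8 m from the base axis. Payload 8.3 kg.
Tool frame: the origin (TCP) lies between the finger pads; the fingertips stand 22 mm ahead of it and the grasp point (between the pads) lies 3 mm ahead of it; y points along the fingers, z is the direction in which the jaws open and shut, and the axes are right-handed (so a half turn about y gives the same grasp; the last joint's range is limited). The gripper opens to 85 mm and grips with 20 to 120 N. Pads are 22 mm wide; open, the fingers measure 114 mm over their backs; the gripper's body (76 mm by 85 mm) begins 54 mm behind the grasp point. The pads swing forward as they close: fully open they stand 13 mm farther back than shut.
Start: joints at [1.171, 0.383, 0.016, 1.37, -0.006, 1.388, -0.046], TCP at [0.207, -0.59, 0.253] pointing down, gripper open.
Joint ranges: [-2.95, 2.95], [-0.25, 2.06], [-1.52, 1.56], [0.18, 2.33], [-1.44, 4.58], [0.02, 2.06], [-3.01, 3.01]. Speed limits (rad/s): [2.39, 2.39, 3.01, 3.01, 3.14, 3.14, 3.14].

INTERFACE

Orientations are given as a rotation vector (axis times angle).
In Python, from workcell import ctrl, hand, ik, imaging gives the robot as it stands. Calls block until the motion is done:
- ctrl.move_to(position, orientation): joint-space move of the TCP to a pose.
- ctrl.move_l(position, speed=0.15, frame=None): straight line of the TCP; frame=None keeps the orientation; speed is the mean speed in m/s.
- ctrl.goto_joints(angles): joint-space move.
- hand.move_gripper(opening, strength=None): finger opening in m; strength is the grip in N (None keeps the last); returns when the fingers have stopped.
- ctrl.wait(seconds).
- ik(position, orientation): joint angles nearest the present ones, or None.
- ctrl.state(): the state.
- imaging.grab_frame(name): name is "scene" or "top"; returns the picture (420x560x3 uint8, red, green, blue); there is no depth.
- imaging.get_calibration(name): a dict with "mtx" (3x3 intrinsics, pixels), "R" (3x3) and "t" (3): a world point X has camera coordinates R X + t. Camera axes: x right, y down, z forward; pixel columns grow to the right and rows downward; lengths in m; the calibration is good to about 2 mm. A picture is of the moment at which its call begins. get_calibration takes no time and is no camera call.
A pose or a line that the arm cannot do raises ctrl.MotionError and nothing moves.
- ctrl.job_done(): hands the job in, once; it reports no verdict.
The state is a dict: "clock": time; "qpos": joint angles; "qd": joint speeds; "joint_torque": joint torques, N m; "ee_pos": TCP position; "tool_rot": TCP orientation; "wrist_force": force on the tool from outside, world axes, zero at the start; "wrist_torque": the same for the moment, N m; "width": finger opening in m.
Only numpy, scipy, OpenCV 4.12 (cv2) and the standard library are available. Lean on these libraries where they do the work, as an engineer would, in place of code of your own. Each camera call takes 0.05 s, during which the arm holds its last target.

TASK

Take the draw hook from its rack, reach down into the deep bore of the oak block, catch the wire eye of the brass piston and draw the piston out gently, never forcing the hook against piston or block (20 N is too much). Stand the piston upright in the open wooden tray without dropping it or touching it with the fingers, then hang the hook back in its rack. Leave the other things on the table where they are.

Things in the scene. Friction and masses are not known exactly. Their poses are not given: they have to be found in the camera images.
- block: Oak block, 85 mm cube, fixed. Origin: centre of underside. A vertical bore, 42 mm wide, 75 mm deep, opens in mid-top; its floor is 10 mm above the origin. Two sprung cork pads in the bore wall (block's +y and -y, 16 to 29 mm above the origin) grip the piston: drawing takes a steady 5 to 10 N until its foot has risen about 20 mm, then only its weight hangs on the hook.
- piston: Loose brass piston, about 0.15 kg, on the bore's floor: a disc 40 mm wide, 25 mm high, with a fixed wire eye on its flat top. Origin: centre of underside, z up. The eye is an arch of 3 mm wire in the piston's y-z plane (a hook passes through along the piston's x, from either side); opening 18 mm wide, 15 mm high above the flat top; wire's top 43 mm above the origin.
- tray: Open wooden tray, 150 x 150 mm outside, 22 mm high, walls and floor 6 mm thick, fixed to the table. Origin: centre of its underside.
- hook_mid (a point): Middle of the horn handle of the loose draw hook (0.1 kg) that hangs upright in its rack. z up, x the way its beak points. Handle: square bar 22 x 22 mm, flats facing x and y, from 29 mm below to 30 mm above this point, gripped from above. Under it a brass collar 34 x 34 x 6 mm, its underside 35 mm below this point.
- hook: Same hook; origin at the collar's underside on the axis. Below: steel shank 5 mm thick, and at its foot a 4.4 mm beak to +x, tip 11 mm from the axis, rising; beak 8 mm high in all. The shank is set to a different length each time, not measured: beak's underside 72 to 122 mm below the collar's underside. It is tight and does not slip at the allowed forces.
- rack_seat (a point): Where the hook's collar rests on its fixed wooden rack: on two level prongs 145 mm above the table, half-way along and midway between them (collar's underside centre comes here). Prongs 13 mm wide, 85 mm long along this point's x, 14 mm slot between, open at +x; the rack's column closes the slot 42 mm to -x and is no higher than the prongs.
- engine: Red tin fire engine, 170 x 70 x 68 mm, a bystander. Origin: underside centre, long axis x.
- ladder: Nickel ladder section lying flat, 160 x 45 x 8 mm, a bystander. Origin: underside centre.
- bell: Round brass bell, 48 mm wide, 44 mm high, a bystander. Origin: underside centre.
- gluejar: Amber glass glue jar, 60 mm wide, 75 mm high, a bystander. Origin: underside centre.
- awl: Horn-handled awl lying flat, 125 mm long, 20 mm thick, a bystander. Origin: near its middle, on the table; its blade points to +x.
Things that resemble listed ones, but are neither listed nor needed, are in the scene too. Leave any blue or purple look-alike of the part that bears rack_seat alone.

How it is judged:
By the outcome, as a careful person would: the job done as asked, in the order asked, and still so for the second after the job is handed in, with the robot touching nothing.
It also fails if it takes over 72 s, if anything falls off the work surface, if the arm or the gripper's body presses on something with over 40 N, if the wrist force passes 120 N, or if a joint passes its speed limit or range.

## Working session

There is one attempt and no reset: what is moved stays moved. The work goes in short steps, each a Python script; the robot and the scene stay as the last script left them, time stands still between calls to the robot, and variables do not carry over. Pictures are saved under pics/ and viewed, and the job is handed in when it is done.

```bash
ls; mkdir -p pics; python3 - <<'E'
from workcell import ctrl, hand, ik, imaging
import cv2
for n in ("scene","top"):
    im=imaging.grab_frame(n); cv2.imwrite(f"pics/{n}0.png",im[:,:,::-1])
    c=imaging.get_calibration(n); print(n,c['mtx'].round(1).tolist(),c['R'].round(4).tolist(),c['t'].round(4).tolist(), (-c['R'].T@c['t']).round(3))
s=ctrl.state(); print({k:s[k] for k in s})
E
```

```text
pics
scene [[401.7, 0.0, 279.5], [0.0, 401.7, 201.1], [0.0, 0.0, 1.0]] [[0.0662, 0.9977, 0.0139], [0.8441, -0.0486, -0.534], [-0.5321, 0.0471, -0.8454]] [-0.0531, -0.4201, 1.3741] [ 1.089 -0.032  0.938]
top [[445.5, 0.0, 283.0], [0.0, 445.5, 211.6], [0.0, 0.0, 1.0]] [[0.0001, -0.9996, 0.0268], [-0.9891, -0.004, -0.1469], [0.147, -0.0265, -0.9888]] [-0.0128, 0.5806, 1.2817] [0.386 0.024 1.353]
{'clock': 0.1, 'qpos': array([ 1.17109582,  0.38417468,  0.01638128,  1.37104356, -0.00629139,
        1.38819046, -0.04651673]), 'qd': array([-0.00076014, -0.00272275,  0.00167406, -0.0026013 ,  0.001162  ,
        0.00038823, -0.0004264 ]), 'joint_torque': array([ 3.46196459e-03, -6.29135370e+01,  8.47768150e-01, -3.72757208e+01,
        1.69048773e-02,  1.04549259e-02,  1.71350695e-05]), 'ee_pos': array([ 0.20643813, -0.58948824,  0.25236853]), 'tool_rot': array([-0.34701796,  2.04066814, -2.03708002]), 'wrist_force': array([-0.09502695, -0.32263633, -0.02036353]), 'wrist_torque': array([ 0.00621213,  0.05723155, -0.08394976]), 'width': 0.08525596120564209}
```

View pics/scene0.png

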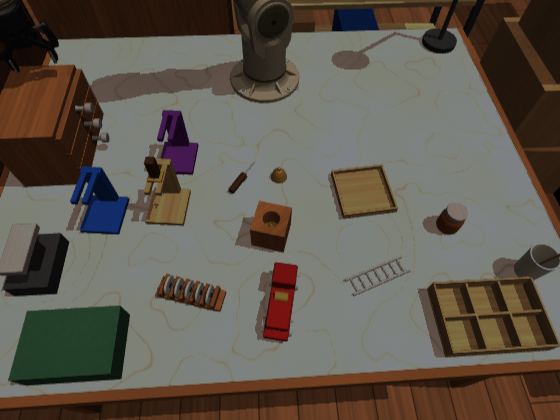

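View pics/top0.png

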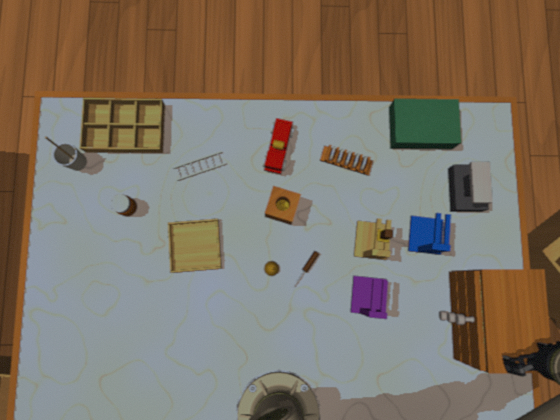

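The scene view shows the natural-wood rack, with the dark hook handle in it, at about (160,185). The blue rack is at (100,200) and the purple one at (178,140). The block is at (271,225) and the tray at (363,190). The compartmented tray at (490,315) is a look-alike, because the one I need is a single open square. I'll enlarge these to confirm.

```bash
python3 - <<'E'
import cv2, numpy as np
a=cv2.imread('pics/scene0.png'); b=cv2.imread('pics/top0.png')
def crop(im,x,y,w,h,s): return cv2.resize(im[y:y+h,x:x+w],None,fx=s,fy=s,interpolation=cv2.INTER_CUBIC)
c1=crop(a,130,120,100,110,4); c2=crop(b,340,195,100,110,4)
cv2.imwrite('pics/crop_rack.png',np.hstack([c1,c2]))
c3=crop(a,240,195,60,60,6); c4=crop(b,255,175,60,60,6)
cv2.imwrite('pics/crop_block.png',np.hstack([c3,c4]))
E
```

```text
(no output)
```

View pics/crop_rack.png

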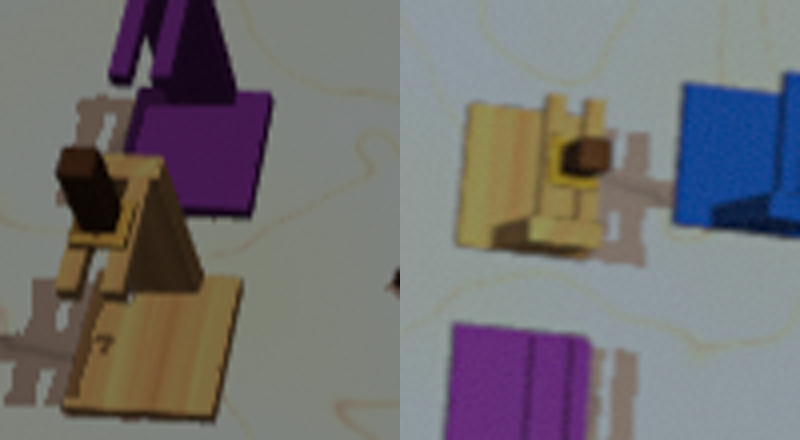

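View pics/crop_block.png

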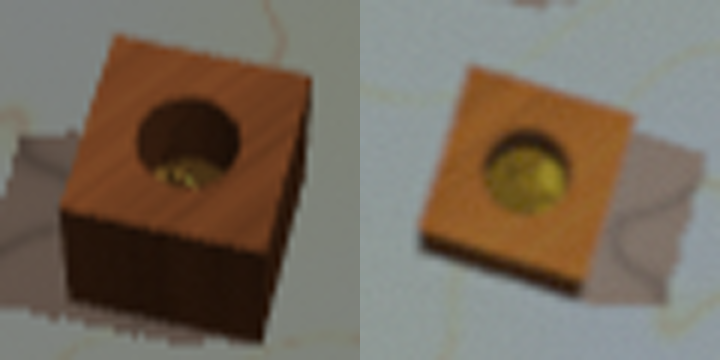

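The natural-wood rack at scene (165,190) and top (375,240) holds the hook, a dark handle on a brass collar, and its prongs point to world +x. The blue and purple racks are empty look-alikes. Next I'll average several frames and enlarge the bore and hook foot to get the eye direction and the beak.

```bash
python3 - <<'E'
from workcell import imaging
import cv2, numpy as np
R={}
for n in ("scene","top"):
    ims=[imaging.grab_frame(n).astype(float) for _ in range(8)]
    print(n, np.std(ims,axis=0).mean())
    R[n]=np.mean(ims,0); np.save(f'avg_{n}.npy',R[n])
def crop(im,x,y,w,h,s,lo,hi):
    c=im[y:y+h,x:x+w,::-1]; c=np.clip((c-lo)/(hi-lo)*255,0,255).astype(np.uint8)
    return cv2.resize(c,None,fx=s,fy=s,interpolation=cv2.INTER_CUBIC)
cv2.imwrite('pics/bore.png',np.hstack([crop(R['scene'],258,207,26,26,15,0,140),crop(R['top'],269,191,26,26,15,10,220)]))
cv2.imwrite('pics/foot.png',crop(R['scene'],140,150,50,75,8,0,200))
E
```

```text
scene 0.46533611233772054
top 1.3043712631307927
```

View pics/bore.png

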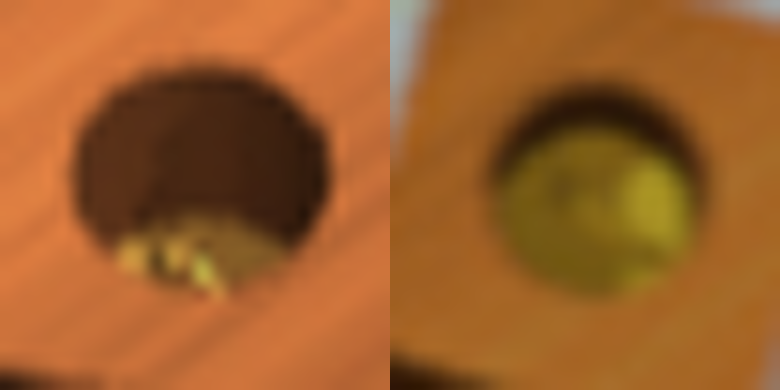

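View pics/foot.png

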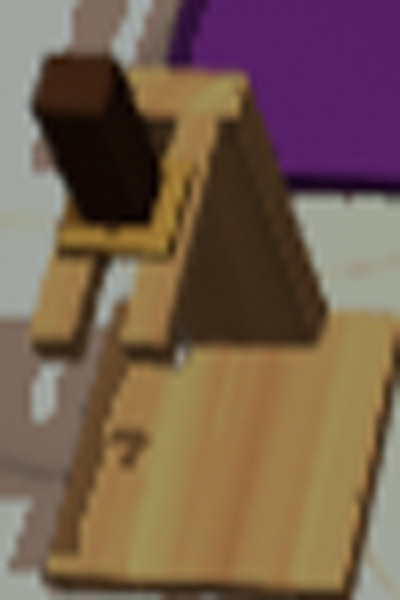

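```bash
cat > h.py <<'E'
import numpy as np, cv2
from workcell import ctrl, hand, ik, imaging
C={n:imaging.get_calibration(n) for n in ("scene","top")}
def ray(n,u,v):
    c=C[n]; d=c['R'].T@np.linalg.solve(c['mtx'],[u,v,1.]); o=-c['R'].T@c['t']; return o,d/np.linalg.norm(d)
def onz(n,u,v,z):
    o,d=ray(n,u,v); return o+d*(z-o[2])/d[2]
def tri(p,q):
    (o1,d1),(o2,d2)=ray('scene',*p),ray('top',*q)
    s,t=np.linalg.lstsq(np.c_[d1,-d2],o2-o1,rcond=None)[0]
    a,b=o1+s*d1,o2+t*d2; return (a+b)/2,np.linalg.norm(a-b)
def proj(n,X):
    c=C[n]; x=c['mtx']@(c['R']@np.asarray(X,float)+c['t']); return x[:2]/x[2]
def zoom(n,x,y,w,h,s,lo=0,hi=220,out=None,im=None):
    im=np.load(f'avg_{n}.npy') if im is None else im
    c=np.clip((im[y:y+h,x:x+w,::-1].astype(float)-lo)/(hi-lo)*255,0,255).astype(np.uint8)
    c=cv2.resize(c,None,fx=s,fy=s,interpolation=cv2.INTER_CUBIC)
    for k in range(0,w,5): cv2.putText(c,str(x+k),(k*s,8),0,.3,(255,255,255),1); cv2.line(c,(int((k+.5)*s),10),(int((k+.5)*s),14),(255,255,255),1)
    for k in range(0,h,5): cv2.putText(c,str(y+k),(0,int((k+.5)*s)+3),0,.3,(255,255,255),1)
    if out: cv2.imwrite(out,c)
    return c
E
python3 - <<'E'
from h import *
zoom('top',350,210,60,55,13,20,220,'pics/rt.png')
zoom('scene',138,150,60,75,8,0,200,'pics/rs.png')
for n in ('top','scene'):
    im=np.load(f'avg_{n}.npy').astype(np.uint8); hsv=cv2.cvtColor(im,cv2.COLOR_RGB2HSV)
    for nm,(u,v) in {'handle':(388,234) if n=='top' else (150,160),'collar':(379,235) if n=='top' else (158,180),'wood':(365,240) if n=='top' else (170,210),'oak':(275,195) if n=='top' else (265,210),'tray':(200,245) if n=='top' else (365,190),'brass':(284,205) if n=='top' else (270,224)}.items(): print(n,nm,im[v,u],hsv[v,u])
E
```

```text
top handle [79 51 29] [ 13 161  79]
top collar [120 101  31] [ 24 189 120]
top wood [145 128  76] [ 23 121 145]
top oak [146  91  40] [ 14 185 146]
top tray [144 127  74] [ 23 124 144]
top brass [128 107  29] [ 24 197 128]
scene handle [47 26 14] [ 11 179  47]
scene collar [122  93  39] [ 20 173 122]
scene wood [116  83  49] [ 15 147 116]
scene oak [117  65  34] [ 11 181 117]
scene tray [123  94  56] [ 17 139 123]
scene brass [90 64 27] [ 18 178  90]
```

View pics/rt.png

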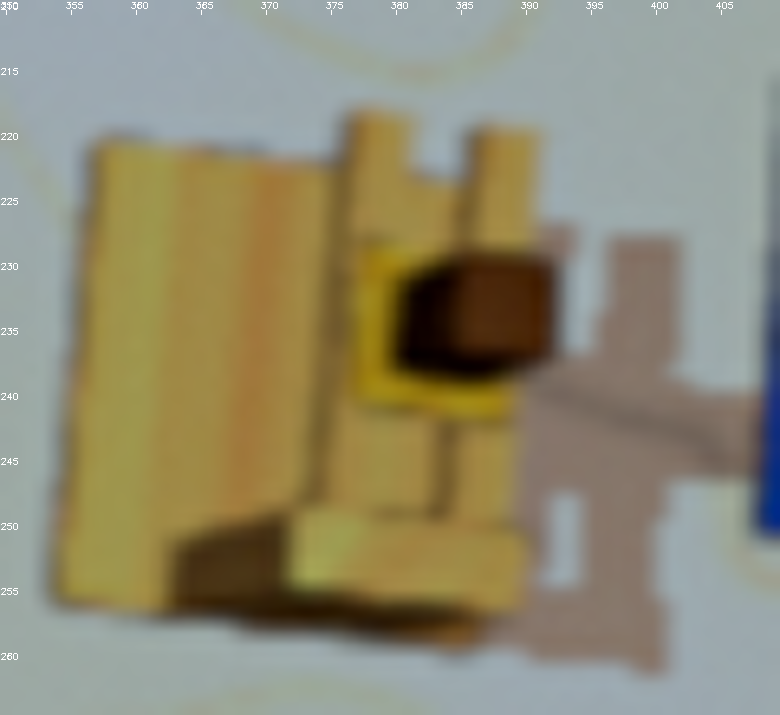

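View pics/rs.png

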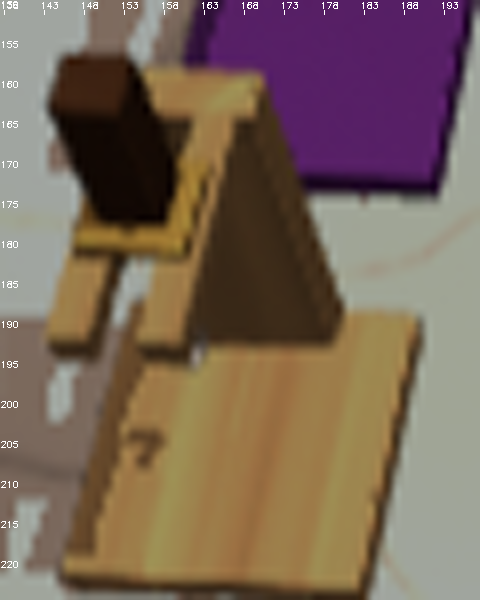

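```bash
cat >> h.py <<'E'
def zt(X,Y,x0,y0,s): return (x0+X/s-.5, y0+Y/s-.5)
E
python3 - <<'E'
from h import *
T=lambda X,Y: zt(X,Y,350,210,13); S=lambda X,Y: zt(X,Y,138,150,8)
ht=T(505,310); hs=S(90,84)
print('handle tri',tri(hs,ht),'top@.21',onz('top',*ht,.21),'scene@.21',onz('scene',*hs,.21))
# prong tip outer corners, top view z=.145 : (345,105),(412,108) ; (475,122),(543,127)
for p in [(345,105),(412,108),(475,125),(545,128)]: print('prong tip',onz('top',*T(*p),.145)[:2])
for p in [(292,505),(527,527),(520,610),(285,588)]: print('column top',onz('top',*T(*p),.145)[:2])
for p in [(48,345),(98,345),(140,343),(188,347)]: print('scene prong tip',onz('scene',*S(*p),.145)[:2])
for p in [(95,140),(55,600)]: print('base', onz('top',*T(*p),.012)[:2])
for p in [(362,245),(512,412),(358,405)]: print('collar', onz('top',*T(*p),.151)[:2])
for p in [(75,243),(185,250),(208,165)]: print('collar s', onz('scene',*S(*p),.148)[:2])
E
```

```text
handle tri (array([ 0.50035938, -0.28232741,  0.20596084]), np.float64(0.0018372491832262434)) top@.21 [ 0.49985711 -0.28030635  0.21      ] scene@.21 [ 0.50348987 -0.2819077   0.21      ]
prong tip [ 0.54981348 -0.26499904]
prong tip [ 0.54922541 -0.27925462]
prong tip [ 0.54564289 -0.29256199]
prong tip [ 0.54505608 -0.30746537]
column top [ 0.46520254 -0.25122485]
column top [ 0.4606877  -0.30063639]
column top [ 0.44335343 -0.29854772]
column top [ 0.44786782 -0.24924317]
scene prong tip [ 0.54831568 -0.3061408 ]
scene prong tip [ 0.54915057 -0.29153133]
scene prong tip [ 0.54914122 -0.27932293]
scene prong tip [ 0.55136477 -0.26515152]
base [ 0.5593575  -0.23751909]
base [ 0.4518403  -0.22558455]
collar [ 0.51935423 -0.26624381]
collar [ 0.48432531 -0.2967181 ]
collar [ 0.48571672 -0.26435271]
collar s [ 0.51394675 -0.30123109]
collar s [ 0.51837143 -0.26830151]
collar s [ 0.48696272 -0.26422112]
```

```bash
python3 - <<'E'
from h import *
h=np.array([.5015,-.2815]); 
c,s=np.cos(-.1),np.sin(-.1)
for z in (.145,.1,.073,.06,.05,.04,.03,.023): print(z, proj('scene',[*h,z]).round(1),'beak+x', proj('scene',[h[0]+.011*c,h[1]+.011*s,z]).round(1), 'b+y',proj('scene',[h[0]-.011*s,h[1]+.011*c,z]).round(1),'z0 base', proj('top',[*h,z]).round(1))
for u,v in [(154,204),(157.5,204),(156,208)]: print(onz('scene',u,v,.012))
# light direction from prong shadows (top view): shadow of prong tip outer corner approx T(685,235)
T=lambda X,Y: zt(X,Y,350,210,13)
for p in [(685,238),(605,240),(578,222)]: print('shadow',onz('top',*T(*p),0)[:2])
E
```

```text
0.145 [156. 176.] beak+x [155.1 179.7] b+y [160.6 176.2] z0 base [382.6 235.1]
0.1 [160.4 186.5] beak+x [159.6 190.2] b+y [164.8 186.7] z0 base [378.6 236.6]
0.073 [162.9 192.5] beak+x [162.1 196. ] b+y [167.2 192.6] z0 base [376.4 237.4]
0.06 [164.1 195.2] beak+x [163.3 198.8] b+y [168.3 195.4] z0 base [375.4 237.8]
0.05 [165.  197.3] beak+x [164.2 200.9] b+y [169.2 197.5] z0 base [374.6 238.1]
0.04 [165.8 199.4] beak+x [165.  202.9] b+y [170.  199.5] z0 base [373.8 238.4]
0.03 [166.7 201.4] beak+x [165.9 204.9] b+y [170.8 201.5] z0 base [373.  238.7]
0.023 [167.3 202.8] beak+x [166.5 206.3] b+y [171.4 202.9] z0 base [372.5 238.9]
[ 0.49632129 -0.31976081  0.012     ]
[ 0.49686323 -0.31036912  0.012     ]
[ 0.50936353 -0.31316863  0.012     ]
shadow [ 0.538021  -0.3796271]
shadow [ 0.53748615 -0.36053455]
shadow [ 0.54175067 -0.35425789]
```

The dark "7" at scene (156,205) is the hook foot's shadow. The foot itself is the bright spot at (161,194), so the beak points to about rack +x and the shank is near its shortest setting (L≈75 mm). Next I'll measure the block, bore, tray and eye direction.

```bash
python3 - <<'E'
from h import *
for n,roi,z in (('top',(255,175,60,60),.085),('scene',(240,195,65,65),.085)):
    im=np.load(f'avg_{n}.npy').astype(np.uint8); x,y,w,h=roi
    hsv=cv2.cvtColor(im,cv2.COLOR_RGB2HSV)[y:y+h,x:x+w]
    m=((hsv[...,1]>120)&(hsv[...,2]>85)&(hsv[...,0]<20)).astype(np.uint8)
    cs,_=cv2.findContours(m,cv2.RETR_EXTERNAL,cv2.CHAIN_APPROX_NONE); c=max(cs,key=cv2.contourArea)
    q=cv2.approxPolyDP(cv2.convexHull(c),4,True)[:,0]+[x,y]
    P=np.array([onz(n,*p,z)[:2] for p in q]); print(n,'corners',q.tolist(),'\n',P.round(4).tolist(),'mean',P.mean(0).round(4),'sides',np.linalg.norm(P-np.roll(P,-1,0),axis=1).round(4))
    for k in range(len(P)): d=P[(k+1)%len(P)]-P[k]; print('  edge ang',np.degrees(np.arctan2(d[1],d[0])).round(1),end='')
    print()
zoom('top',160,210,70,70,8,20,220,'pics/trayt.png')
# ortho views of the bore at two heights, 40 px = 10mm
c0=P.mean(0); rows=[]
for n in ('scene','top'):
    r=[]
    for z in (.085,.053,.035):
        g=np.linspace(-.03,.03,240); X,Y=np.meshgrid(-g,-g,indexing='ij') # up=+x, left=+y
        pts=np.array([proj(n,[c0[0]+a,c0[1]+b,z]) for a,b in zip(X.ravel(),Y.ravel())]).reshape(240,240,2).astype(np.float32)
        im=np.load(f'avg_{n}.npy'); hi=130 if n=='scene' else 180
        o=cv2.remap(np.clip(im/hi*255,0,255).astype(np.uint8)[:,:,::-1].copy(),pts[...,0],pts[...,1],cv2.INTER_CUBIC)
        cv2.circle(o,(120,120),84 if z==.085 else 80,(255,255,255),1); r.append(o)
    rows.append(np.hstack(r))
cv2.imwrite('pics/orth.png',np.vstack(rows)); print(c0)
E
```

```text
top corners [[273, 187], [299, 194], [291, 221], [265, 213]] 
 [[0.6463, 0.0186], [0.6261, -0.0568], [0.5471, -0.0334], [0.57, 0.0413]] mean [ 0.5974 -0.0076] sides [0.0781 0.0823 0.0782 0.0796]
  edge ang -105.0  edge ang 163.5  edge ang 73.0  edge ang -16.6
scene corners [[259, 201], [291, 208], [283, 235], [250, 229]] 
 [[0.5492, -0.0361], [0.5744, 0.0424], [0.6484, 0.0172], [0.6276, -0.0608]] mean [ 0.5999 -0.0093] sides [0.0825 0.0782 0.0808 0.0821]
  edge ang 72.3  edge ang -18.8  edge ang -104.9  edge ang 162.5
[ 0.599897   -0.00931601]
```

View pics/orth.png

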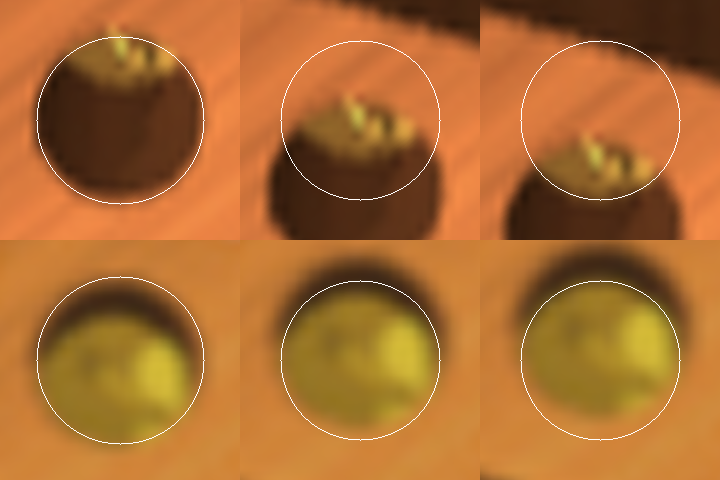

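View pics/trayt.png

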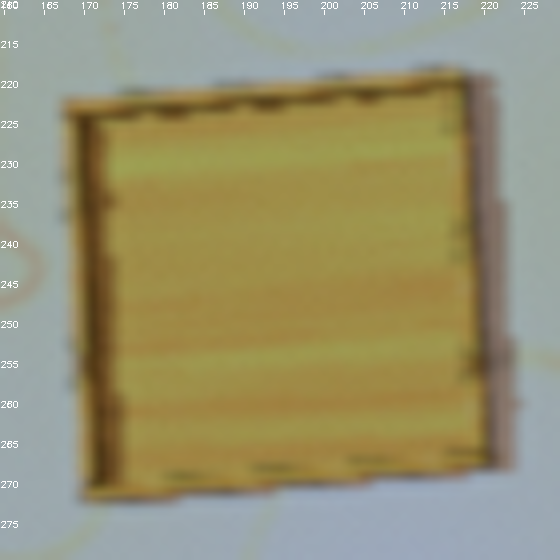

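```bash
python3 - <<'E'
from h import *
def nn(n,x,y,w,h,s,lo,hi):
    im=np.load(f'avg_{n}.npy').mean(2)[y:y+h,x:x+w]
    c=np.clip((im-lo)/(hi-lo)*255,0,255).astype(np.uint8)
    return cv2.resize(c,None,fx=s,fy=s,interpolation=cv2.INTER_NEAREST)
cv2.imwrite('pics/nn.png',np.hstack([nn('scene',260,210,24,20,16,10,90),nn('top',274,195,18,20,16,55,115)]))
print(np.load('avg_top.npy').mean(2)[195:215,274:292].astype(int))
print(np.load('avg_scene.npy').mean(2)[218:229,262:282].astype(int))
c=np.array([.5985,-.0085])
for n in('top','scene'):
  print(n,'axis px z=.085,.053,.035',[proj(n,[*c,z]).round(1).tolist() for z in(.085,.053,.035)])
E
```

```text
[[ 92  92  92  91  89  87  85  85  87  86  86  88  90  90  90  89  90  91]
 [ 92  92  90  88  83  79  72  66  65  63  68  76  86  89  90  91  91  91]
 [ 91  88  86  80  69  57  46  40  38  38  43  52  66  80  89  91  92  93]
 [ 88  87  82  70  51  37  32  30  31  30  29  33  43  60  78  90  93  93]
 [ 86  83  71  51  36  33  40  45  49  45  39  34  32  41  62  81  93  94]
 [ 87  79  59  40  40  49  62  69  71  70  64  51  40  37  46  72  89  93]
 [ 88  72  49  45  60  66  72  73  76  74  74  74  68  53  43  61  82  94]
 [ 85  67  50  58  67  69  66  70  73  73  79  91  96  81  55  55  79  94]
 [ 83  70  62  69  73  68  64  69  73  76  87 101 106  97  75  61  79  95]
 [ 88  77  70  71  70  68  66  74  79  79  90 103 105 102  83  65  81  94]
 [ 89  78  70  70  72  72  70  76  81  82  88 101 105 104  86  74  84  93]
 [ 90  84  76  71  72  72  72  73  77  81  84  91  99 100  90  81  88  93]
 [ 90  89  80  72  71  71  72  72  72  74  76  79  81  90  89  86  90  93]
 [ 91  91  85  78  71  70  69  70  71  71  75  78  77  83  89  90  93  93]
 [ 92  92  92  87  80  74  73  71  71  72  79  88 
[... 552 characters left out ...]
 23 23 23 23 20 20 19 18 16 29 66 67]
 [69 42 31 30 29 22 28 29 36 36 32 32 24 20 19 18 16 48 66 63]
 [74 61 37 30 37 36 41 42 48 48 44 44 38 31 22 18 31 60 62 62]
 [72 70 53 45 64 60 45 64 59 44 47 48 48 45 38 33 53 61 62 66]
 [69 69 66 63 75 66 36 65 60 68 50 48 47 46 50 52 61 63 67 68]
 [69 69 68 67 66 63 45 44 47 76 61 47 50 53 55 61 64 68 68 69]
 [69 68 66 67 68 67 62 57 57 57 71 54 57 61 62 66 68 68 69 70]
 [67 66 67 67 67 66 64 64 65 68 67 63 62 62 67 68 69 69 70 69]
 [66 67 68 67 65 64 64 66 68 66 63 62 64 68 68 69 70 70 68 66]]
top axis px z=.085,.053,.035 [[282.3, 203.3], [282.1, 205.1], [281.9, 206.1]]
scene axis px z=.085,.053,.035 [[271.1, 217.4], [271.1, 223.8], [271.1, 227.2]]
```

View pics/nn.png

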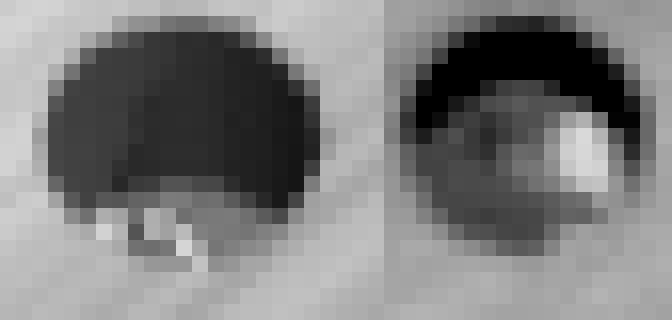

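```bash
python3 - <<'E'
from h import *
c=np.array([.5985,-.0085])
f=lambda n,u,v,z:((onz(n,u,v,z)[:2]-c)*1e3).round(1).tolist()
print('top lit patch corners @.035',[f('top',*p,.035) for p in [(285,202),(287,202),(284,204),(287,206)]])
print('top dark band',[f('top',*p,.035) for p in [(283,207.5),(284,207.5),(286,207.7)]],'bright beyond',f('top',286,209,.035))
print('top dark spot (280,203)',f('top',280,203,.035),f('top',280,203,.053))
print('top mid-bright (282,204)',f('top',282,204,.053),f('top',283,204,.035))
print('scene bright left (266,224) ',f('scene',266,224,.035))
print('scene dark',[f('scene',*p,.035) for p in [(268,223.5),(268,224.5),(269,225),(270,225)]])
print('scene bright (269.5,223.5)',f('scene',269.5,223.5,.035),f('scene',269.5,223.5,.053))
for z in (.053,.045,.035): print('scene diag',z,[f('scene',*p,z) for p in [(271,224),(271.2,225),(272,226)]])
E
```

```text
top lit patch corners @.035 [[12.4, -9.3], [12.4, -15.3], [6.3, -6.3], [0.3, -15.3]]
top dark band [[-4.3, -3.3], [-4.3, -6.3], [-4.9, -12.3]] bright beyond [-8.8, -12.3]
top dark spot (280,203) [9.3, 5.7] [6.3, 6.1]
top mid-bright (282,204) [3.3, 0.2] [6.3, -3.3]
scene bright left (266,224)  [-10.1, -12.7]
scene dark [[-11.3, -7.5], [-8.4, -7.6], [-6.8, -5.1], [-6.6, -2.6]]
scene bright (269.5,223.5) [-11.1, -3.6] [-1.1, -4.0]
scene diag 0.053 [[0.6, -0.3], [3.5, 0.0], [6.5, 1.8]]
scene diag 0.045 [[-3.8, -0.1], [-0.9, 0.2], [2.1, 2.1]]
scene diag 0.035 [[-9.4, 0.1], [-6.4, 0.5], [-3.4, 2.4]]
```

The piston can be seen at the bottom of the bore, at top (283,204). Sunlit wire shows as a short diagonal in the scene view from (269,223) to (272,226), and a faint bright streak in the top view runs through (282,204), with a dark end at (280,203). Both put the eye's plane at about +40° in world. I'll get the tray and the poses next, then pick up the hook.

```bash
cat >> h.py <<'E'
from scipy.spatial.transform import Rotation as Ro
def ori(a):  # tool down, jaw axis at world angle a
    z=np.array([np.cos(a),np.sin(a),0]); y=np.array([0,0,-1.]); return Ro.from_matrix(np.c_[np.cross(y,z),y,z]).as_rotvec()
E
python3 - <<'E'
from h import *
P=[onz('top',*zt(*p,160,210,8),.022)[:2] for p in [(63,103),(468,70),(490,468),(82,503)]]
P=np.array(P); print(P.round(3).tolist(),P.mean(0),np.linalg.norm(P-np.roll(P,-1,0),axis=1).round(3))
im=np.load('avg_scene.npy').astype(np.uint8);hsv=cv2.cvtColor(im,cv2.COLOR_RGB2HSV)
m=np.zeros(im.shape[:2],np.uint8); m[160:225,325:405]=((hsv[160:225,325:405,1]>90)*255)
c=max(cv2.findContours(m,0,1)[0],key=cv2.contourArea); q=cv2.approxPolyDP(cv2.convexHull(c),5,True)[:,0]
Q=np.array([onz('scene',*p,.018)[:2] for p in q]); print(q.tolist(),Q.round(3).tolist(),Q.mean(0))
print('start jaw', Ro.from_rotvec(ctrl.state()['tool_rot']).as_matrix().round(2))
hook=[.5015,-.2815]; blk=[.5985,-.0085]
for off in (0,90,180,-90):
    r=[]
    for p,yaw,z in ((hook,-6,.186),(blk,-50,.15),(blk,-50,.28),(P.mean(0),-50,.25)):
        q=ik([*p,z],ori(np.radians(yaw+off))); r.append(None if q is None else np.round(q,2).tolist())
    print(off,r)
E
```

```text
[[0.55, 0.334], [0.563, 0.183], [0.414, 0.172], [0.402, 0.321]] [0.4821007  0.25246979] [0.151 0.149 0.15  0.149]
[[382, 165], [396, 211], [343, 218], [332, 171]] [[0.404, 0.322], [0.56, 0.329], [0.573, 0.183], [0.418, 0.175]] [0.48861675 0.25233391]
start jaw [[-0.94  0.    0.33]
 [-0.33  0.   -0.94]
 [-0.   -1.   -0.  ]]
0 [[0.75, 0.34, -0.37, 1.6, 0.13, 1.23, 0.25], [0.39, 0.46, -0.57, 1.57, 0.26, 1.19, -1.1], [0.41, 0.38, -0.62, 1.38, 0.22, 1.45, -1.07], [0.31, 0.4, -1.11, 1.57, 0.36, 1.4, -1.7]]
90 [[0.89, 0.37, -0.56, 1.59, 0.2, 1.24, 1.77], [0.45, 0.48, -0.66, 1.56, 0.31, 1.2, 0.43], [0.47, 0.4, -0.7, 1.38, 0.25, 1.46, 0.48], [0.4, 0.5, -1.29, 1.56, 0.49, 1.45, -0.22]]
180 [[0.44, 0.32, 0.02, 1.61, -0.01, 1.21, -2.78], [0.79, 0.77, -1.29, 1.55, 0.75, 1.39, 1.71], [0.77, 0.62, -1.28, 1.36, 0.59, 1.58, 1.82], [0.4, 0.49, -1.28, 1.56, 0.47, 1.44, 1.36]]
-90 [[0.6, 0.32, -0.17, 1.6, 0.06, 1.22, -1.27], [0.27, 0.43, -0.4, 1.57, 0.18, 1.18, -2.61], [0.31, 0.35, -0.47, 1.38, 0.16, 1.44, -2.6], [-1.43, 0.36, 1.14, 1.64, -0.33, 1.36, -2.69]]
```

```bash
python3 - <<'E'
from h import *
o=ori(np.radians(84)); H=[.5015,-.2815]
ctrl.move_to([*H,.30],o); print(ctrl.state()['clock'])
ctrl.move_l([*H,.187],speed=.12)
hand.move_gripper(.03,60); 
s=ctrl.state(); print(s['clock'],s['ee_pos'],s['wrist_force'],s['width'])
for n in('scene','top'):
    im=imaging.grab_frame(n); np.save(f'g_{n}.npy',im)
a=zoom('scene',110,110,100,110,6,0,200,im=np.load('g_scene.npy')); cv2.imwrite('pics/g1.png',a[:600])
E
```

```text
2.525
4.1917 [ 0.50150719 -0.28149862  0.1870362 ] [ 0.25114776 -0.26026124 -0.61231433] 0.029919253367319182
```

View pics/g1.png

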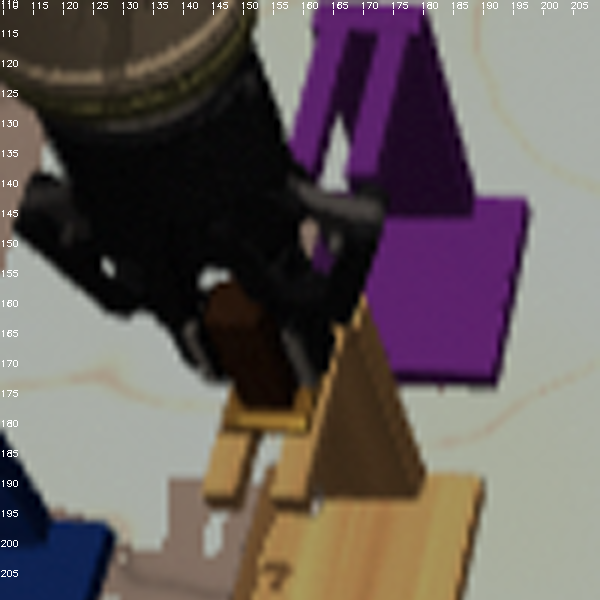

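The fingers straddle the handle, seen at scene (150,165). I'll close the grip and lift.

```bash
python3 - <<'E'
from h import *
hand.move_gripper(.018,60)
s=ctrl.state(); print(s['clock'],s['ee_pos'],s['wrist_force'],s['wrist_torque'],s['width'])
p=s['ee_pos']
ctrl.move_l([p[0],p[1],p[2]+.02],speed=.06)
s=ctrl.state(); print(s['wrist_force'],s['width'])
ctrl.move_l([p[0],p[1],.187+.125],speed=.15)
s=ctrl.state(); print(s['clock'],s['wrist_force'],s['wrist_torque'],s['ee_pos'])
for n in('scene','top'):
    im=imaging.grab_frame(n); np.save(f'g_{n}.npy',im)
a=zoom('scene',90,90,95,100,6,0,200,im=np.load('g_scene.npy')); b=zoom('top',360,195,60,60,6,20,220,im=np.load('g_top.npy')); cv2.imwrite('pics/g2.png',a);cv2.imwrite('pics/g2t.png',b)
E
```

```text
4.5167 [ 0.50157718 -0.28154014  0.18711012] [0.09254506 0.13479718 0.94502238] [ 0.02988856 -0.0078708   0.00702638] 0.021713485381830606
[ 0.84054783 -1.23401038 -0.71966347] 0.021084057799301403
5.85 [-0.83326284 -0.61660288 -0.60697843] [-0.0386224   0.03199985  0.02467112] [ 0.50115773 -0.28142752  0.31078589]
```

View pics/g2.png

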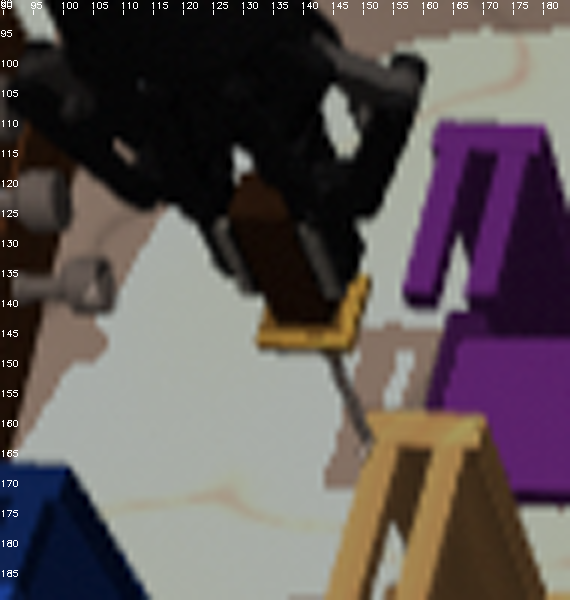

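The hook is lifted. Its shank runs from (144,148) to a foot near (150,164), overlapping the rack, so I'll turn it to the approach yaw over the block and measure it there.

```bash
python3 - <<'E'
from h import *
c=np.array([.5985,-.0085]); a=np.radians(-50); d=np.array([np.cos(a),np.sin(a)])
p=c-.014*d
ctrl.move_to([*p,.27],ori(a+np.pi/2)); ctrl.wait(.3)
s=ctrl.state(); print(s['clock'],s['ee_pos'],s['wrist_force'])
for n in('scene','top'):
    im=np.mean([imaging.grab_frame(n).astype(float) for _ in range(3)],0); np.save(f'm_{n}.npy',im)
a=zoom('scene',230,140,75,90,8,0,180,im=np.load('m_scene.npy')); b=zoom('top',250,150,75,75,8,20,220,im=np.load('m_top.npy')); cv2.imwrite('pics/m1.png',a);cv2.imwrite('pics/m1t.png',b)
print([proj('scene',[*p,z]).round(1).tolist() for z in (.228,.19,.17,.15,.13)])
E
```

```text
7.45 [0.58955808 0.00128548 0.27006624] [-0.03027817 -0.30685071 -1.57110004]
[[275.5, 180.5], [275.4, 190.3], [275.4, 195.2], [275.4, 199.9], [275.3, 204.4]]
```

View pics/m1.png

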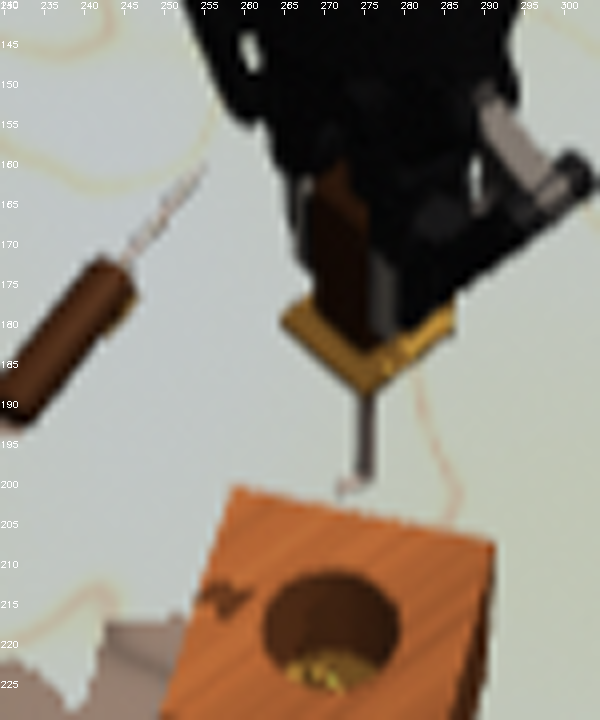

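View pics/m1t.png

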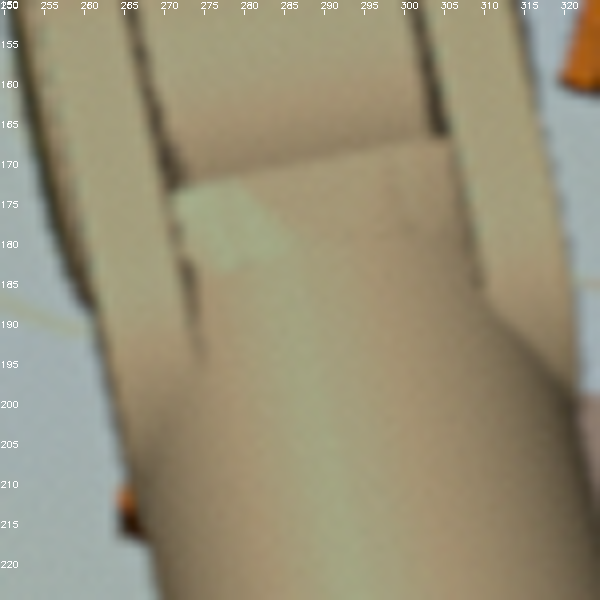

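```bash
python3 - <<'E'
from h import *
im=np.load('m_scene.npy')
a=zoom('scene',258,210,26,20,15,0,120,im=im); b=zoom('scene',250,205,26,20,15,0,140,im=im)
cv2.imwrite('pics/z1.png',np.hstack([a,b]))
p=np.array([.58956,.00129])
for u in (258,259,260,261,262): 
    X=onz('scene',u,213.9,.085); print(u,X[:2].round(4),'foot z',.085+(p[1]-X[1])/.503)
E
```

```text
258 [ 0.5866 -0.04  ] foot z 0.16718212916332312
259 [ 0.5868 -0.0376] foot z 0.16230247756580987
260 [ 0.5869 -0.0351] foot z 0.15742243516056814
261 [ 0.587  -0.0327] foot z 0.1525420019006468
262 [ 0.5872 -0.0302] foot z 0.14766117773908718
```

View pics/z1.png

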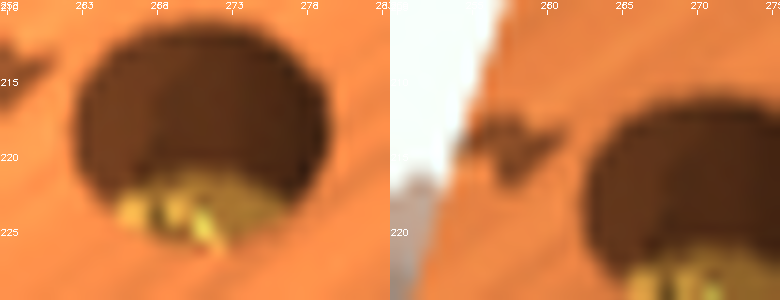

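The foot sits at scene (275,200) and its shadow ends at (261,214). Both put the beak's underside at z≈0.151, so L≈77 mm. The beak points down-left in the image, as commanded. From the wire's lit part and its shadow, the eye's plane is at about +30° (±12°), so I'll use beak yaw −60° and go down in force-checked steps.

```bash
cat >> h.py <<'E'
c=np.array([.5985,-.0085])
def F(n=4):
    f=[]
    for _ in range(n): ctrl.wait(.02); f.append(ctrl.state()['wrist_force'])
    return np.mean(f,0)
E
python3 - <<'E'
from h import *
a=np.radians(-60); d=np.array([np.cos(a),np.sin(a)]); p=c-.015*d
ctrl.move_to([*p,.25],ori(a+np.pi/2)); ctrl.wait(.2); f0=F(); print(f0, ctrl.state()['clock'])
ctrl.move_l([*p,.208],speed=.06); print((F()-f0).round(2))
z=.208
while z>.1485:
    z-= .005 if z>.178 else (.002 if z>.160 else .001)
    ctrl.move_l([*p,z],speed=.04); f=F(3)-f0
    s=ctrl.state(); print(round(z,4),s['ee_pos'][2].round(4),f.round(2),round(s['clock'],2))
    if np.linalg.norm(f)>2: break
E
```

```text
[ 0.0500538   0.22050946 -0.91129248] 8.3083
[ 0.17 -0.14 -0.29]
0.203 0.2029 [ 0.22 -0.29  0.3 ] 9.55
0.198 0.1978 [ 0.41 -0.44  0.32] 9.88
0.193 0.1928 [0.   0.29 0.77] 10.2
0.188 0.1878 [ 0.14  0.   -0.12] 10.53
0.183 0.1828 [ 0.05 -0.24 -0.35] 10.85
0.178 0.1778 [-0.63 -0.07 -0.28] 11.18
0.176 0.176 [-0.1  -0.16  0.56] 11.47
0.174 0.1739 [-0.2  -0.17 -0.35] 11.78
0.172 0.1719 [-0.02 -0.02 -0.78] 12.07
0.17 0.1699 [ 0.34  0.03 -0.41] 12.38
0.168 0.1679 [-0.01 -0.25 -0.21] 12.68
0.166 0.1659 [-0.27  0.05  0.1 ] 12.97
0.164 0.1639 [-0.01 -0.2  -0.11] 13.28
0.162 0.1619 [-0.12 -0.47  0.16] 13.57
0.16 0.1599 [ 0.01 -0.37  0.11] 13.88
0.159 0.159 [-0.27 -0.29  0.19] 14.18
0.158 0.1579 [-0.02 -0.43  0.07] 14.47
0.157 0.157 [-0.21 -0.36  0.07] 14.78
0.156 0.156 [-0.16 -0.14  0.72] 15.07
0.155 0.155 [-0.09  0.22 -0.07] 15.38
0.154 0.1539 [-0.29 -0.16 -0.04] 15.68
0.153 0.153 [ 0.32 -0.39  0.35] 15.97
0.152 0.1524 [-0.74 -0.22  4.82] 16.27
```

Contact came at TCP z≈0.1525, so the beak's underside is 117.5 mm below the TCP and L≈75.5 mm, which agrees with the images. I'll raise 4 mm and slide the beak through the eye.

```bash
python3 - <<'E'
from h import *
a=np.radians(-60); d=np.array([np.cos(a),np.sin(a)]); p=c-.015*d; z=.1565
ctrl.move_l([*p,z],speed=.03); ctrl.wait(.1); f0=F(5); print(f0.round(2))
for k in (.003,.005,.006,.007,.008,.009,.010,.011):
    ctrl.move_l([*(p+k*d),z],speed=.03); f=F(4)-f0; s=ctrl.state()
    print(k,((s['ee_pos'][:2]-p)@d).round(4),f.round(2),'along',round(f[:2]@d,2),round(s['clock'],2))
    if np.linalg.norm(f[:2])>2.5 or abs(f[2])>3: break
im=imaging.grab_frame('scene'); np.save('i_scene.npy',im); zoom('scene',235,150,75,85,8,0,150,out='pics/i1.png',im=im)
E
```

```text
[-0.03 -0.16 -1.11]
0.003 0.0031 [-0.08  0.15 -0.22] along -0.17 17.07
0.005 0.005 [ 0.12  0.15 -0.18] along -0.07 17.39
0.006 0.006 [ 0.03  0.2  -0.  ] along -0.16 17.71
0.007 0.007 [0.21 0.18 0.13] along -0.05 18.02
0.008 0.008 [0.05 0.05 0.01] along -0.02 18.34
0.009 0.009 [0.01 0.28 0.2 ] along -0.24 18.66
0.01 0.01 [ 0.01  0.29 -0.24] along -0.24 18.98
0.011 0.0111 [ 0.09 -0.03 -0.01] along 0.07 19.29
```

View pics/i1.png

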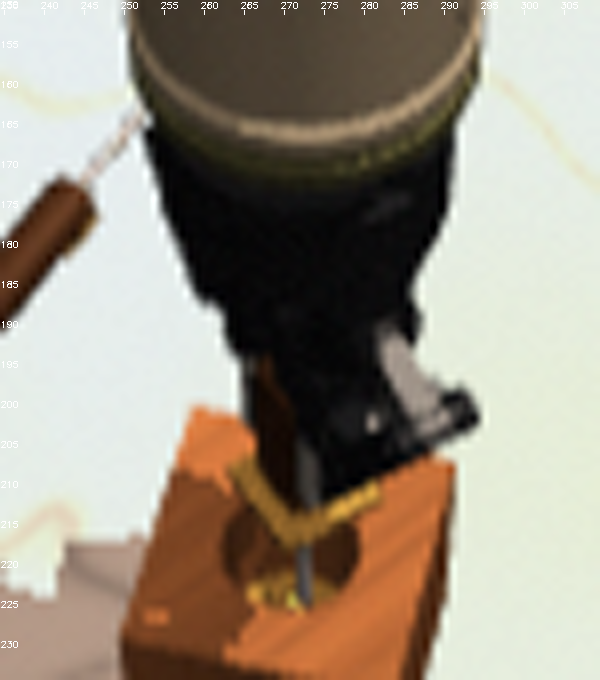

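There was no contact along the slide, and the shank stands within the bore beside the eye at scene (272,222). I'll lift gently; contact is expected after about 6.6 mm.

```bash
python3 - <<'E'
from h import *
a=np.radians(-60); d=np.array([np.cos(a),np.sin(a)]); q=c-.004*d; z=.1565
f0=F(5)
while z<.1745:
    z+=.003 if z<.160 else .001
    ctrl.move_l([*q,z],speed=.03); f=F(4)-f0; s=ctrl.state()
    print(round(z,4),s['ee_pos'][2].round(4),f.round(2),'along',round(f[:2]@d,2),round(s['clock'],2))
    if np.linalg.norm(f[:2])>4 or f[2]<-4: break
E
```

```text
0.1595 0.1596 [-0.16 -0.19  0.28] along 0.09 19.74
0.1625 0.1625 [ 0.54 -0.39 -2.16] along 0.61 20.06
0.1635 0.1632 [-0.13 -0.52 -4.94] along 0.38 20.38
```

The force has risen to −4.9 N after about 6 mm, so the eye is caught in the crook. I'll draw steadily.

```bash
python3 - <<'E'
from h import *
a=np.radians(-60); d=np.array([np.cos(a),np.sin(a)]); q=c-.004*d; z=.1635
f0=np.array([0,0,-1.1])
while z<.190:
    z+=.0015
    ctrl.move_l([*q,z],speed=.02); f=F(2)-f0; s=ctrl.state()
    print(round(z,4),s['ee_pos'][2].round(4),f.round(2),round(s['clock'],2))
    if np.linalg.norm(f[:2])>6 or f[2]<-14: break
E
```

```text
0.165 0.1648 [-0.12  0.32 -5.44] 20.66
0.1665 0.1666 [-0.21 -0.25 -5.04] 20.94
0.168 0.1682 [-0.65  0.33 -4.63] 21.23
0.1695 0.1697 [ 0.35  0.76 -4.46] 21.51
0.171 0.1711 [ 0.11 -0.4  -5.1 ] 21.79
0.1725 0.1727 [-0.53  0.33 -4.88] 22.07
0.174 0.1741 [-0.01 -0.42 -4.94] 22.36
0.1755 0.1757 [ 0.28 -0.62 -4.86] 22.64
0.177 0.1772 [ 0.51  0.15 -4.25] 22.93
0.1785 0.1788 [ 0.44  0.57 -3.65] 23.21
0.18 0.1807 [-0.21 -0.48 -0.6 ] 23.49
0.1815 0.1817 [ 0.61  0.37 -1.89] 23.77
0.183 0.1831 [-0.38 -0.58 -1.12] 24.06
0.1845 0.1846 [ 0.02 -0.33 -0.67] 24.34
0.186 0.1861 [ 0.69  0.24 -1.18] 24.62
0.1875 0.1876 [-0.2  -0.57 -0.74] 24.91
0.189 0.1891 [-0.39 -0.27 -1.03] 25.19
0.1905 0.1906 [ 0.35 -0.38 -1.68] 25.48
```

The grip released after about 18 mm, and the load is now about 1.2–1.5 N, which is the piston's weight. I'll raise it clear and look.

```bash
python3 - <<'E'
from h import *
a=np.radians(-60); d=np.array([np.cos(a),np.sin(a)]); q=c-.004*d
for z in (.21,.235,.278):
    ctrl.move_l([*q,z],speed=.05); f=F(4); print(z,f.round(2),round(ctrl.state()['clock'],2))
im=imaging.grab_frame('scene'); np.save('l_scene.npy',im); zoom('scene',225,110,80,125,6,0,170,out='pics/l1.png',im=im)
E
```

```text
0.21 [ 0.43  0.   -2.23] 26.08
0.235 [-0.51  0.25 -2.48] 26.8
0.278 [-0.09 -0.28 -2.12] 27.88
```

View pics/l1.png

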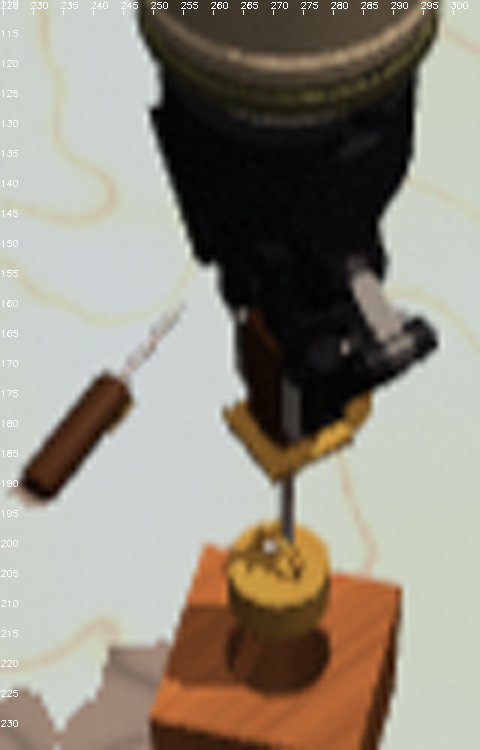

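The piston hangs level from the hook at scene (271,205), clear of the block. I'll carry it slowly to the middle of the tray.

```bash
python3 - <<'E'
from h import *
a=np.radians(-60); d=np.array([np.cos(a),np.sin(a)]); T=np.array([.487,.252])-.004*d
ctrl.move_l([*T,.278],speed=.085); ctrl.wait(.3); s=ctrl.state(); print(round(s['clock'],2),F().round(2),s['ee_pos'])
ctrl.move_l([*T,.180],speed=.07); ctrl.wait(.3); print(F().round(2),round(ctrl.state()['clock'],2))
for n in('scene','top'): np.save(f't_{n}.npy',imaging.grab_frame(n))
zoom('scene',320,110,90,115,6,0,190,out='pics/t1.png',im=np.load('t_scene.npy'))
E
```

```text
31.71 [-0.21 -0.51 -2.51] [0.48503432 0.25544986 0.27801488]
[-0.21 -0.17 -1.94] 33.69
```

View pics/t1.png

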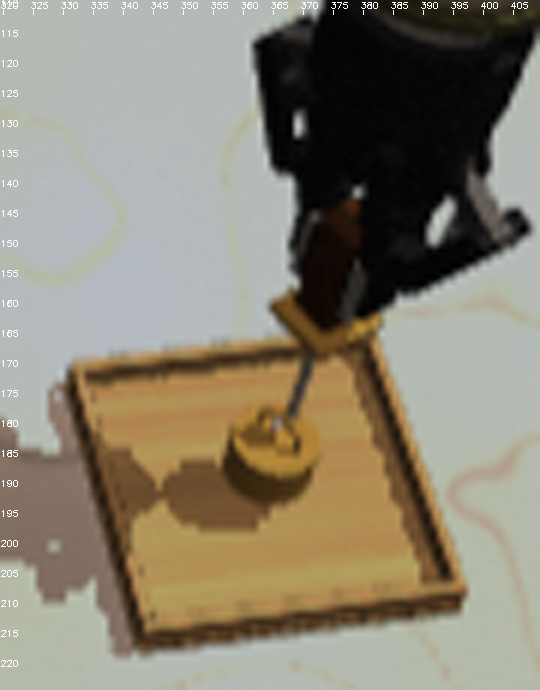

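The piston hangs over the tray interior at scene (365,187), with the foot about 22 mm above the tray floor. I'll lower it with force checks.

```bash
python3 - <<'E'
from h import *
a=np.radians(-60); d=np.array([np.cos(a),np.sin(a)]); T=np.array([.487,.252])-.004*d
ctrl.move_l([*T,.1635],speed=.04); print(F(6).round(2))
z=.1635
while z>.1526:
    z-=.001 
    ctrl.move_l([*T,z],speed=.02); f=F(4); print(round(z,4),f.round(2),round(ctrl.state()['clock'],2))
    if f[2]>1.5: break
np.save('u_scene.npy',imaging.grab_frame('scene'));zoom('scene',335,135,60,75,8,0,190,out='pics/u1.png',im=np.load('u_scene.npy'))
E
```

```text
[ 0.44  0.07 -2.05]
0.1625 [ 0.12  0.31 -2.29] 34.77
0.1615 [-0.48  0.37 -2.41] 35.08
0.1605 [-0.15 -0.13 -2.6 ] 35.4
0.1595 [ 0.01 -0.02 -2.06] 35.72
0.1585 [ 0.16  0.08 -2.49] 36.03
0.1575 [-0.21 -0.11 -1.85] 36.35
0.1565 [-0.62  0.19 -0.52] 36.67
0.1555 [ 0.    0.24 -0.9 ] 36.98
0.1545 [ 0.04  0.22 -0.7 ] 37.3
0.1535 [-0.18 -0.25 -0.79] 37.62
0.1525 [-0.36  0.27 -1.13] 37.93
```

View pics/u1.png

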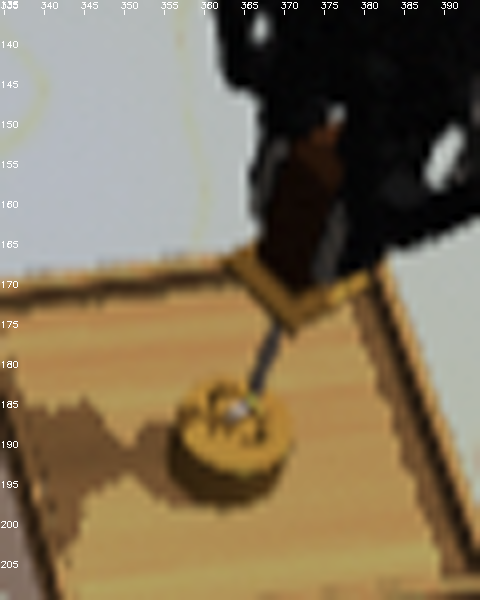

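The load came off at TCP z≈0.157, so the piston is standing on the tray floor. I'll go down slightly more so the beak is mid-opening, back out along the beak, and check before rising.

```bash
python3 - <<'E'
from h import *
a=np.radians(-60); d=np.array([np.cos(a),np.sin(a)]); T=np.array([.487,.252])-.004*d
ctrl.move_l([*T,.1513],speed=.02); print(F(6).round(2))
ctrl.move_l([*(T-.013*d),.1513],speed=.025); print(F(6).round(2), ctrl.state()['clock'])
np.save('u_scene.npy',imaging.grab_frame('scene'));zoom('scene',335,135,60,75,8,0,190,out='pics/u2.png',im=np.load('u_scene.npy'))
E
```

```text
[ 0.07 -0.15 -0.82]
[ 0.31 -0.28 -0.94] 39.1
```

View pics/u2.png

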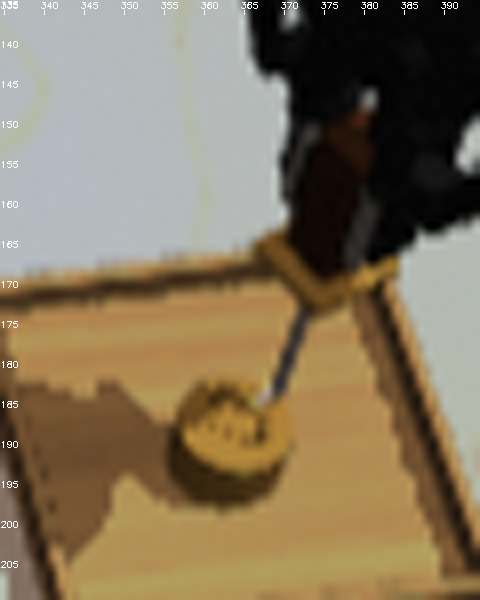

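The piston stayed at (363,189), and the beak tip has withdrawn to (368,184). I'll retreat a few mm more and rise slowly with force checks.

```bash
python3 - <<'E'
from h import *
a=np.radians(-60); d=np.array([np.cos(a),np.sin(a)]); T=np.array([.487,.252])-.004*d; q=T-.017*d
ctrl.move_l([*q,.1513],speed=.03)
for z in (.156,.160,.165,.172,.18):
    ctrl.move_l([*q,z],speed=.03); f=F(3); print(z,f.round(2))
    if f[2]<-2.2: print('caught?'); break
else:
    ctrl.move_l([*q,.28],speed=.12)
print(ctrl.state()['clock'])
np.save('u_scene.npy',imaging.grab_frame('scene'));zoom('scene',320,110,90,115,6,0,190,out='pics/u3.png',im=np.load('u_scene.npy'))
E
```

```text
0.156 [-0.14  0.13 -1.23]
0.16 [ 0.19  0.17 -1.39]
0.165 [-0.33 -0.1  -0.77]
0.172 [-0.17 -0.24 -1.42]
0.18 [-0.31  0.23 -0.85]
42.375
```

View pics/u3.png

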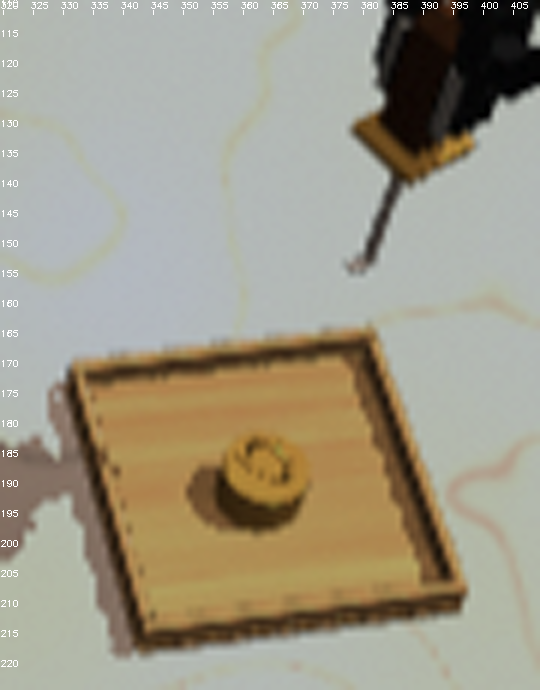

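The piston stands upright alone in the tray at (363,189), and the hook is clear. I'll take the hook back to its rack.

```bash
python3 - <<'E'
from h import *
o=ori(np.radians(84)); H=[.5018,-.2815]
ctrl.move_to([*H,.325],o); ctrl.wait(.2); s=ctrl.state(); print(s['clock'],s['ee_pos'])
np.save('r_scene.npy',imaging.grab_frame('scene'));np.save('r_top.npy',imaging.grab_frame('top'));zoom('scene',95,85,95,120,6,0,190,out='pics/r1.png',im=np.load('r_scene.npy'))
E
```

```text
44.625 [ 0.50220053 -0.28067723  0.32500559]
```

View pics/r1.png

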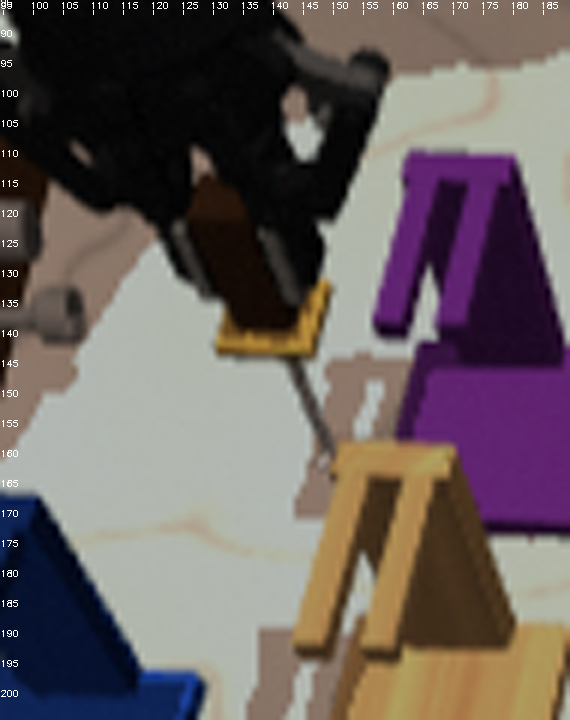

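```bash
python3 - <<'E'
from h import *
H=[.5032,-.2815]
ctrl.move_l([*H,.325],speed=.05); ctrl.wait(.1); f0=F(5)
for z in (.29,.26,.235,.21,.195):
    ctrl.move_l([*H,z],speed=.09); f=F(3)-f0; print(z,f.round(2),round(ctrl.state()['clock'],2))
    if np.linalg.norm(f)>3: print('contact'); raise SystemExit
z=.195
while z>.183:
    z-=.001; ctrl.move_l([*H,z],speed=.03); f=F(4)-f0; print(round(z,4),f.round(2),round(ctrl.state()['clock'],2))
    if f[2]>1.3: break
np.save('r_scene.npy',imaging.grab_frame('scene'));zoom('scene',110,110,100,110,6,0,190,out='pics/r2.png',im=np.load('r_scene.npy'))
E
```

```text
0.29 [0.64 0.25 0.09] 45.75
0.26 [ 0.48 -0.64  0.49] 46.28
0.235 [ 0.18 -0.17  0.01] 46.76
0.21 [ 0.28 -0.51  0.69] 47.23
0.195 [ 0.06 -0.75  0.87] 47.6
0.194 [-0.02 -0.39  0.18] 47.92
0.193 [-0.25  0.01  0.19] 48.23
0.192 [ 0.2  -0.07  0.57] 48.55
0.191 [-0.32 -0.27  0.25] 48.87
0.19 [ 0.01 -0.52  0.57] 49.18
0.189 [0.04 0.01 0.11] 49.5
0.188 [ 0.28 -0.45  0.42] 49.82
0.187 [ 0.6  -0.46  1.14] 50.13
0.186 [-2.56  0.46  8.51] 50.45
```

View pics/r2.png

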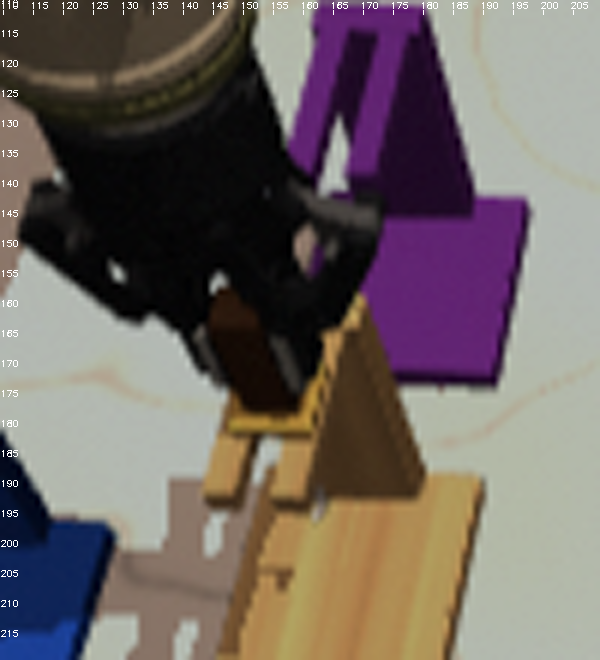

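The collar rests on the rack's prongs, with seating contact at TCP z≈0.187, the same as at pick-up. I'll ease up 0.5 mm, open, and withdraw straight up.

```bash
python3 - <<'E'
from h import *
H=[.5032,-.2815]
ctrl.move_l([*H,.1867],speed=.02); print(F().round(2))
hand.move_gripper(.03); print(ctrl.state()['width'])
hand.move_gripper(.06)
ctrl.move_l([*H,.30],speed=.1)
ctrl.move_to([.40,-.42,.32],ori(np.radians(84))); ctrl.wait(.3); print(ctrl.state()['clock'],F().round(2))
for n in('scene','top'):
    im=imaging.grab_frame(n); np.save(f'e_{n}.npy',im); cv2.imwrite(f'pics/end_{n}.png',im[:,:,::-1])
a=zoom('scene',130,140,75,85,7,0,190,im=np.load('e_scene.npy')); b=zoom('top',350,200,60,85,7,20,220,im=np.load('e_top.npy'))
cv2.imwrite('pics/endz.png',np.hstack([a,b]))
E
```

```text
[-1.34  1.24  5.1 ]
0.030015975556655375
53.7833 [ 0.38 -0.13  0.44]
```

View pics/endz.png

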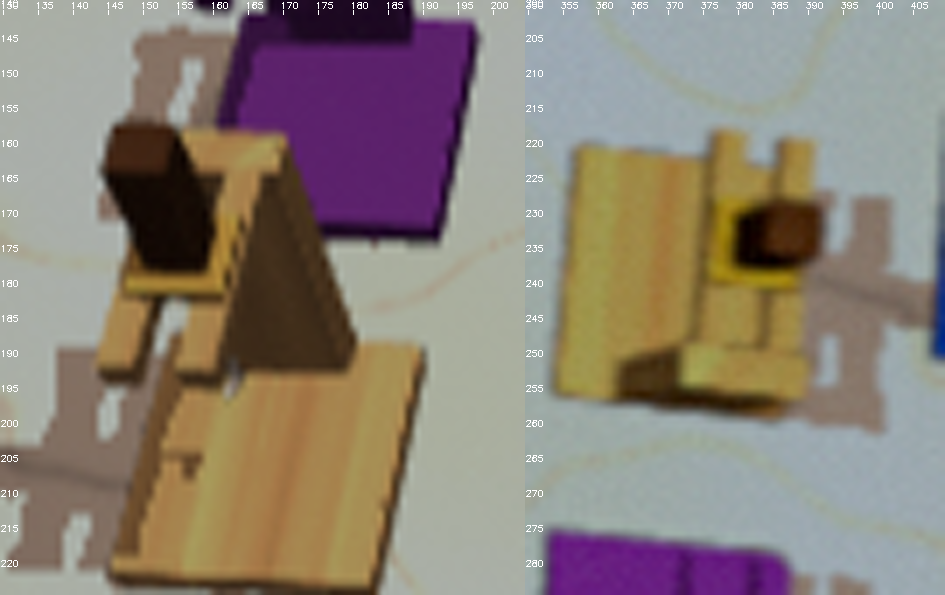

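View pics/end_scene.png

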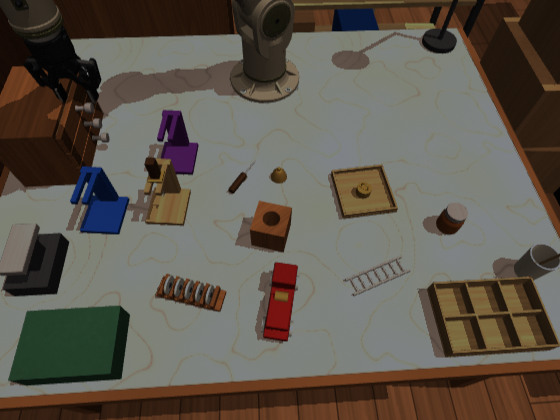

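The hook hangs in its rack at (155,170), with the collar on both prongs and the beak out toward +x. The piston stands in the tray at (363,189), the bystanders are where they were, and the robot touches nothing. I'm handing the job in.

```bash
python3 - <<'E'
from h import *
print(ctrl.state()['clock']); ctrl.job_done()
E
```

```text
53.95
the job is handed in; nothing more can be done
```

I drew the piston out of the block with the hook, stood it upright near the middle of the tray, and hung the hook back on the natural-wood rack. The job was handed in at 54.0 s on the robot clock.

- **Forces:** the beak touched the piston's flat top at about 4.8 N, and the draw stayed at about 5.4 N or less. Seating the hook on its rack peaked at about 8.5 N. These are readings between steps, not a continuous record.
- **Last picture:** the piston is upright in the tray, the collar rests on both prongs, and the other things look unmoved by eye. The wrist force then read under 0.6 N.
- **Small disagreements:**
  - The two camera views differed by about 2.5 mm on the block's position, so I used their mean.
  - The first hook-length estimate was 77 mm; the touch gave 75.5 mm, and I used that.
  - The eye's direction was only estimated to about ±12°, but the beak passed through without contact.
  - I hung the hook back about 1.7 mm further along the rack's +x than where I had gripped it, nearer the seat I had measured.

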